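# Stopper the flask, then hold the sprung chest lid just below its balance point

## Robot

A 6-joint arm with a two-finger parallel gripper is mounted at the origin on a cart in front of the work surface, level with it; the furniture and walls round the work are solid. World frame = base frame: x ahead of the robot, y to its left, z up, the work surface at z = 0. Lengths are in m, angles in rad, forces in N, time in s.
With the tool pointing down it reaches from about 0.3 to 0.85 m from the base axis. Payload 5.4 kg.
Tool frame: the origin (TCP) lies between the finger pads; the fingertips stand 19 mm ahead of it and the grasp point (between the pads) is the TCP; z points along the fingers, y is the line along which they close (so a half turn about z gives the same grasp; the last joint's range is limited). The gripper opens to 85 mm and grips with 20 to 120 N. Pads are 22 mm wide; open, the fingers measure 114 mm over their backs; the gripper's body (76 mm by 85 mm) begins 54 mm behind the grasp point. The pads swing forward as they close: fully open they stand 13 mm farther back than shut.
Start: joints at [0.975, 0.158, 1.597, -0, 1.386, -0.21], TCP at [0.216, 0.533, 0.25] pointing down, gripper open.
Joint ranges: [-2.91, 2.91], [-0.94, 2.29], [0.18, 2.7], [-1.29, 4.43], [0.17, 2.64], [-3, 3]. Speed limits (rad/s): [2.57, 2.57, 3.14, 3.14, 3.14, 3.14].

## Interface

Orientations are given as a unit quaternion [w, x, y, z].
In Python, from rig import env gives the robot as it stands.
- The arm moves only by the tool drive_tool, never from a script. Its argument "deltas" is a list of rows, each an object of numbers: "fingers": the closure, from 0 (fully open) to 1 (shut); "dx", "dy", "dz": the shift along the tool's x, y, z in cm; "spin": the turn about the tool's z in rad. In form: [{"fingers": .., "dx": .., "dy": .., "dz": .., "spin": ..}, ...]. A call has 1 to 20 rows; each row shifts and turns the commanded pose from where the row before left it, along the tool's axes as they then stand; what a row does not reach is not made up. A row lasts 1/10 s, in which the tool goes at most 50 mm and 8.59 degrees, less where a joint would pass 70% of its speed; a pose out of reach is approached as far as the arm can. A call with a gripper value outside its range is refused whole. The fingers move at their own pace and stop on an object; the grip force is fixed at half the most. Time passes only in rows, so rows that do not move let the fingers close. It gives the time, the measured TCP pose, the force, the opening and the grip force at its end, in the units of the state.
- env.read_state(): the state, without advancing time (a new reading comes with each control period).
- env.camera(name): name is "side" or "top"; returns the picture (400x640x3 uint8, red, green, blue); there is no depth.
- env.camera_info(name): a dict with "intrinsics" (3x3 intrinsics, pixels), "R" (3x3) and "t" (3): a world point X has camera coordinates R X + t. Camera axes: x right, y down, z forward; pixel columns grow to the right and rows downward; lengths in m; the calibration is good to about 2 mm. A picture is of the moment at which its call begins. camera_info takes no time and is no camera call.
- env.close_job(): hands the job in; it is judged then, once.
The state is a dict: "time": time; "joints": joint angles; "qvel": joint speeds; "tau": joint torques, N m; "tool_pos": TCP position; "tcp_rot": TCP orientation; "force": force on the tool from outside, world axes, zero at the start; "moment": the same for the moment, N m; "finger_gap": opening from 0.0 (shut) to 1.0 (fully open); "grip_force": force on a finger pad.
Only numpy, scipy, OpenCV 4.12 (cv2) and the standard library are available. Lean on these libraries where they do the work, as an engineer would, in place of code of your own. Each camera call takes 0.05 s, during which the arm holds its last target. There are 200 camera calls.

## Task

The flask is to be put away in the storage chest. First set the tapered stopper upright and snugly down into the neck of the flask, let go of it, and leave the flask standing on the table. Then raise the chest's sprung lid past its balance point, bring it back to just below that point (within about ten degrees under it, so that it would drop shut by itself) and finish while still holding it there, ready for a colleague to lower the flask in; leave the dropper bottle, the weight and the vial where they are.

Things in the scene. Friction and masses are not known exactly. Their poses are not given: they have to be found in the camera images.
- lid (a joint): opening angle of the chest lid (rad): 0 shut, grows as the bar at its front rises, stop at 1.35. The lid is held by gravity and an opening spring: below the balance point at 0.95 it falls shut, above it it swings on open by itself to the stop (slowly, the hinge is damped). Lifting takes about 1.6 N at the bar when shut, less and less up to the balance; near it only some tenths of a newton
- lid_bar (a point): middle of the lid's bar handle: a straight horizontal steel bar, 10 mm thick, 104 mm long, along the lid's y axis, held by a thin arm at each end; it runs parallel to the lid's front edge with 40 mm of open space between bar and edge. It lies 210 mm from the hinge axis and, with the lid shut, 126 mm above the table and 45 mm in front of the chest's front wall. Axes of the lid: x from the front to the hinge, y along the bar, z out of the lid's top
- hinge_axis (a point): middle of the lid's hinge axis, at the chest's far upper edge, 120 mm above the table (chest axes). Seen from it the shut bar lies at x = -210 mm, z = +6 mm; the lid turns about the chest's y axis so that the bar rises and goes towards +x
- chest: grey storage chest, fixed, 165 mm deep (its x, front to back), 220 mm wide (its y), 120 mm high without the lid, walls 5 mm; origin at the centre of its underside; x points from its front to its hinge side, away from the robot at yaw 0. The lid is 11 mm thick, 165 x 220 mm, with its underside about 1 mm above the rim
- flask: clear glass conical flask, loose, 0.12 kg, 72 mm high; foot 52 mm across, neck 26.6 mm outside over its upper 26 mm, bore 22 mm; origin at the centre of its underside, z up through the neck
- flask_mouth (a point): centre of the flask's mouth, at the level of its rim, 72 mm above its underside
- stopper_mid (a point): dark rubber stopper, loose, about 0.03 kg, at half its height. A 28 mm long taper, 17 mm across at the foot and 25 mm at its upper end, carries a round head 30 mm across and 16 mm high: 44 mm in all. This point lies on the axis 22 mm above the foot and 22 mm below the top; z points up to the head. It stands foot down in the stopper rest. In the flask it seats with its foot some 17 mm below the rim of the neck, the head then lies about 11 to 27 mm above the rim
- stopper_foot (a point): centre of the stopper's narrow lower end
- stopper_rest: white block, fixed, 56 x 56 x 18 mm, with a 22 mm hole 12 mm deep in the middle of its top in which the stopper stands; origin at the centre of its underside
- dropper_mid (a point): bystander: small amber dropper bottle with black bulb, 43 mm across, 122 mm high; point on its axis half-way up
- weight_mid (a point): bystander: grey metal weight with a knob, 47 mm across, 41 mm high; point at its centre
- vial_mid (a point): bystander: sample vial with black cap, 21 mm across, 51 mm high; point at its centre

How it is judged:
By the outcome, as a careful person would: the job done as asked, in the order asked, and still so for the second after the job is handed in, while the arm keeps its last pose, push and grip.
It also fails if it takes over 64 s, if anything falls off the work surface, if the arm or the gripper's body presses on something with over 40 N, if the wrist force passes 120 N, or if a joint passes its speed limit or range.

## Working session

There is one attempt and no reset: what is moved stays moved. The work goes in short steps, Python scripts to look and compute and a tool call to move; the robot and the scene stay as the last step left them, time stands still between calls to the robot, and variables do not carry over. Pictures are saved under pics/ and viewed, at most 10 in all, crops included, and the job is handed in when it is done.

Besides the shell and the picture viewer there is one more tool, called after "Emit:" in YAML: its name, and indented under it one key for each argument. drive_tool: Moves the arm, as the interface text tells. Its arguments: {"type":"object","properties":{"deltas":{"type":"array"}},"required":["deltas"]}

```bash
mkdir -p pics; python3 - <<'E'
from rig import env
import cv2
for n in("side","top"):
    cv2.imwrite(f"pics/{n}0.png",env.camera(n)[:,:,::-1]); i=env.camera_info(n); print(n,i)
print(env.read_state())
E
```

```text
side {'intrinsics': array([[369.47950533,   0.        , 318.84405334],
       [  0.        , 369.47950533, 199.94006391],
       [  0.        ,   0.        ,   1.        ]]), 'R': array([[ 0.98465104, -0.17253724,  0.02632935],
       [-0.05789462, -0.46519279, -0.88331415],
       [ 0.16465281,  0.86823186, -0.46804154]]), 't': array([-0.56947086,  0.11115784,  0.82082064])}
top {'intrinsics': array([[451.32091261,   0.        , 317.59390816],
       [  0.        , 451.32091261, 201.29297165],
       [  0.        ,   0.        ,   1.        ]]), 'R': array([[ 0.02300318, -0.99969411,  0.00908498],
       [-0.99047006, -0.02402339, -0.13561686],
       [ 0.13579363, -0.00587879, -0.9907197 ]]), 't': array([-0.03493263,  0.57283803,  1.06336038])}
{'time': 0.1, 'joints': array([ 9.74913730e-01,  1.58988377e-01,  1.59809592e+00, -5.10577900e-05,
        1.38618833e+00, -2.10068750e-01]), 'qvel': array([ 0.00056454, -0.00119796, -0.00312696,  0.00157237,  0.0018796 ,
       -0.00114446]), 'tau': array([ 3.51483704e-04, -3.96993363e+01, -3.32337463e+01, -1.89575840e-04,
        4.20209690e-03, -1.88858235e-05]), 'tool_pos': array([0.21610768, 0.53230024, 0.2494192 ]), 'tcp_rot': array([-3.06326656e-04,  1.91708016e-01,  9.81451644e-01, -7.82544197e-04]), 'force': array([ 0.46831251, -0.9514086 , -0.24335008]), 'moment': array([0.0094989 , 0.02192741, 0.02415138]), 'grip_force': 0.0, 'finger_gap': 0.9989756617243318}
```

View pics/side0.png

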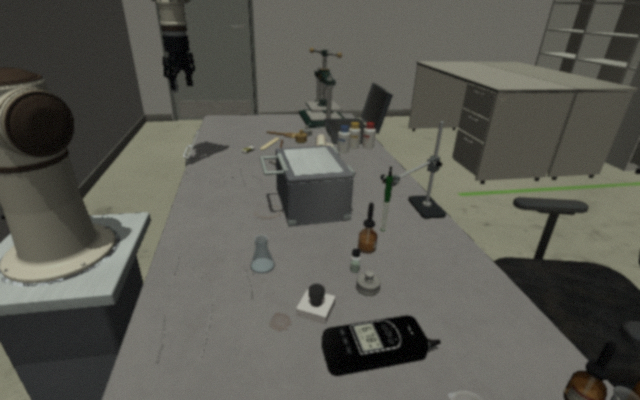

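View pics/top0.png

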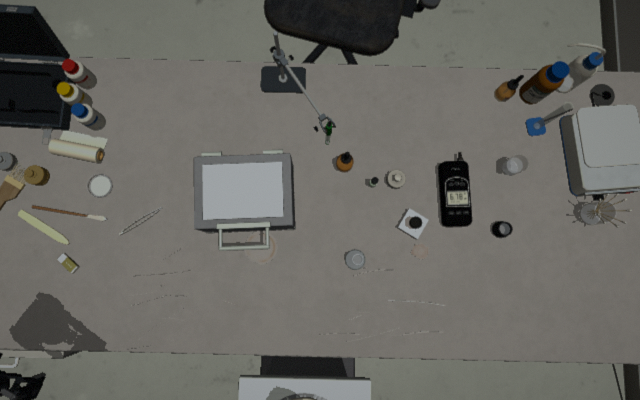

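The side view shows the flask at about (262,255), the stopper in its rest at (316,300) and the chest at (315,185). In the top view they are at (355,259), (414,222) and (243,192), with the bar near (244,247). I'll enlarge both.

```bash
python3 - <<'E'
import cv2
a=cv2.imread("pics/top0.png")[140:290,185:450]; cv2.imwrite("pics/t1.png",cv2.resize(a,None,fx=3,fy=3,interpolation=cv2.INTER_CUBIC))
a=cv2.imread("pics/side0.png")[140:330,230:390]; cv2.imwrite("pics/s1.png",cv2.resize(a,None,fx=3,fy=3,interpolation=cv2.INTER_CUBIC))
E
```

```text
(no output)
```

View pics/t1.png

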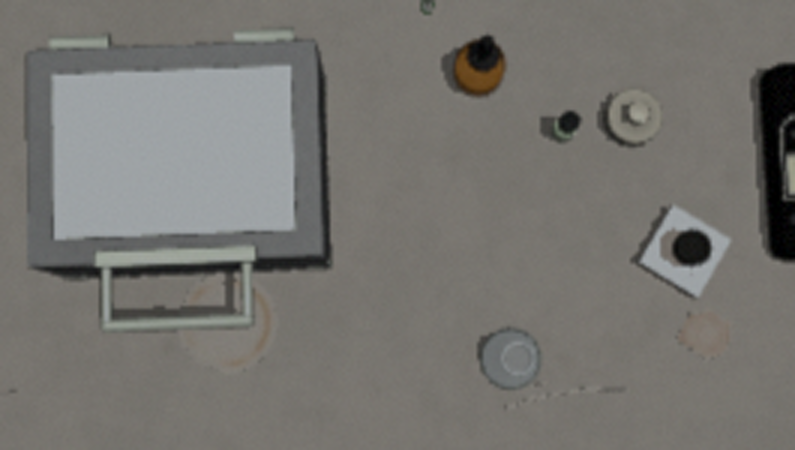

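View pics/s1.png

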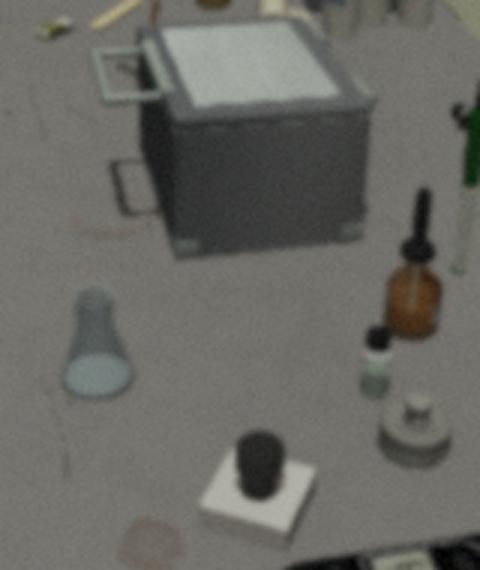

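The crops give top (crop pixels): stopper head at (692,247), flask mouth at (518,359), bar ends at (102,325) and (254,322). In the side crop the stopper top is at (261,440) and the flask mouth at (96,292).

```bash
cat > h.py <<'E'
from rig import env
import numpy as np
from scipy.spatial.transform import Rotation as Ro
def ray(n,p):
    i=env.camera_info(n);d=i["R"].T@np.linalg.solve(i["intrinsics"],[p[0],p[1],1]);return -i["R"].T@i["t"],d
def at(n,p,z):
    c,d=ray(n,p);return c+d*(z-c[2])/d[2]
def tri(p,q):
    a,d=ray("top",p);b,e=ray("side",q);s=np.linalg.lstsq(np.c_[d,-e],b-a,rcond=None)[0]
    x,y=a+s[0]*d,b+s[1]*e;return (x+y)/2,np.linalg.norm(x-y)
def proj(n,X):
    i=env.camera_info(n);c=i["intrinsics"]@(i["R"]@np.array(X)+i["t"]);return c[:2]/c[2]
def go(X):
    s=env.read_state();q=s["tcp_rot"];R=Ro.from_quat([*q[1:],q[0]])
    print("cm tool",(R.inv().apply(np.array(X)-s["tool_pos"])*100).round(2),"pos",s["tool_pos"].round(4),"tooly",R.as_matrix()[:,1].round(3),"f",s["force"].round(1),"gap",round(s["finger_gap"],3),"t",s["time"])
E
python3 - <<'E'
from h import *
np.set_printoptions(precision=4,suppress=True)
t=lambda u,v:(185+(u+.5)/3-.5,140+(v+.5)/3-.5)
s=lambda u,v:(230+(u+.5)/3-.5,140+(v+.5)/3-.5)
print("stop",at("top",t(692,247),.05),at("side",s(261,440),.05),tri(t(692,247),s(261,440)))
print("rest",[at("top",t(*p),.018) for p in[(674,206),(730,240),(697,297),(638,260)]])
print("mouth",at("top",t(518,359),.072),at("side",s(96,292),.072),"base",at("top",t(510,358),.01),at("side",s(97,375),.0))
print("bar",at("top",t(102,325),.126),at("top",t(254,322),.126))
print("lid corners",[at("top",t(*p),.132) for p in[(28,55),(318,42),(30,268),(326,260)]])
print("by",at("top",t(635,116),.04),at("top",t(569,122),.05),at("top",t(486,52),.12))
go([.4,0,.2])
E
```

```text
stop [ 0.5274 -0.2578  0.05  ] [ 0.5284 -0.255   0.05  ] (array([ 0.5276, -0.2574,  0.0521]), np.float64(0.0006965482309302269))
rest [array([ 0.5643, -0.2503,  0.018 ]), array([ 0.537 , -0.2965,  0.018 ]), array([ 0.4893, -0.2689,  0.018 ]), array([ 0.5186, -0.2203,  0.018 ])]
mouth [ 0.4348 -0.1169  0.072 ] [ 0.4369 -0.1157  0.072 ] base [ 0.4361 -0.1163  0.01  ] [ 0.4344 -0.1139  0.    ]
bar [0.452  0.1956 0.126 ] [0.4568 0.0837 0.126 ]
lid corners [array([0.6527, 0.2606, 0.132 ]), array([0.6682, 0.0427, 0.132 ]), array([0.4924, 0.2495, 0.132 ]), array([0.5034, 0.0317, 0.132 ])]
by [ 0.6351 -0.2139  0.04  ] [ 0.6269 -0.1584  0.05  ] [ 0.6666 -0.0852  0.12  ]
cm tool [-37.07 -42.39   5.  ] pos [0.2161 0.5323 0.2494] tooly [ 0.376  0.926 -0.002] f [ 0.5 -1.  -0.2] gap 0.999 t 0.1
```

Emit:
drive_tool:
  deltas:
    - {"fingers": 0, "spin": 0.14}
    - {"fingers": 0, "spin": 0.14}
    - {"fingers": 0, "spin": 0.14}
    - {"fingers": 0, "spin": 0.14}
    - {"fingers": 0, "spin": 0.14}
    - {"fingers": 0, "spin": 0.14}
    - {"fingers": 0, "spin": 0.14}
    - {"fingers": 0, "spin": 0.14}
    - {"fingers": 0, "dx": -4, "dy": 1.3}
    - {"fingers": 0, "dx": -4, "dy": 1.3}
    - {"fingers": 0, "dx": -4, "dy": 1.3}
    - {"fingers": 0, "dx": -4, "dy": 1.3}
    - {"fingers": 0, "dx": -4, "dy": 1.3}
    - {"fingers": 0, "dx": -4, "dy": 1.3}
    - {"fingers": 0, "dx": -4, "dy": 1.3}
    - {"fingers": 0, "dx": -4, "dy": 1.3}
    - {"fingers": 0, "dx": -4, "dy": 1.3}
    - {"fingers": 0, "dx": -4, "dy": 1.3}
    - {"fingers": 0, "dx": -4, "dy": 1.3}
    - {"fingers": 0, "dx": -4, "dy": 1.3}

```text
$.deltas[0]: bad value
```

```bash
python3 -c "
from h import *
go([.5275,-.2575,.120])"
```

```text
cm tool [-58.57 -61.44  13.03] pos [0.2161 0.5323 0.2494] tooly [ 0.376  0.926 -0.002] f [ 0.5 -1.  -0.2] gap 0.999 t 0.1
```

Emit:
drive_tool:
  deltas:
    - {"fingers": 0, "dx": 0, "dy": 0, "dz": 0, "spin": 0.14}
    - {"fingers": 0, "dx": 0, "dy": 0, "dz": 0, "spin": 0.14}
    - {"fingers": 0, "dx": 0, "dy": 0, "dz": 0, "spin": 0.14}
    - {"fingers": 0, "dx": 0, "dy": 0, "dz": 0, "spin": 0.14}
    - {"fingers": 0, "dx": 0, "dy": 0, "dz": 0, "spin": 0.14}
    - {"fingers": 0, "dx": 0, "dy": 0, "dz": 0, "spin": 0.14}
    - {"fingers": 0, "dx": 0, "dy": 0, "dz": 0, "spin": 0.14}
    - {"fingers": 0, "dx": 0, "dy": 0, "dz": 0, "spin": 0.14}
    - {"fingers": 0, "dx": -4, "dy": 1.3, "dz": 0, "spin": 0}
    - {"fingers": 0, "dx": -4, "dy": 1.3, "dz": 0, "spin": 0}
    - {"fingers": 0, "dx": -4, "dy": 1.3, "dz": 0, "spin": 0}
    - {"fingers": 0, "dx": -4, "dy": 1.3, "dz": 0, "spin": 0}
    - {"fingers": 0, "dx": -4, "dy": 1.3, "dz": 0, "spin": 0}
    - {"fingers": 0, "dx": -4, "dy": 1.3, "dz": 0, "spin": 0}
    - {"fingers": 0, "dx": -4, "dy": 1.3, "dz": 0, "spin": 0}
    - {"fingers": 0, "dx": -4, "dy": 1.3, "dz": 0, "spin": 0}
    - {"fingers": 0, "dx": -4, "dy": 1.3, "dz": 0, "spin": 0}
    - {"fingers": 0, "dx": -4, "dy": 1.3, "dz": 0, "spin": 0}
    - {"fingers": 0, "dx": -4, "dy": 1.3, "dz": 0, "spin": 0}
    - {"fingers": 0, "dx": -4, "dy": 1.3, "dz": 0, "spin": 0}

```text
time: 2.1
tool_pos: [0.4033, 0.0622, 0.2501]
tcp_rot: [-0.0, 0.684, 0.73, 0.0]
force: [0.9, 0.7, -0.6]
finger_gap: 0.997
grip_force: 0.0
```

```bash
python3 -c "
from h import *
go([.5275,-.2575,.120])"
```

```text
cm tool [-32.71  10.32  13.  ] pos [0.4033 0.0622 0.2501] tooly [0.998 0.065 0.   ] f [ 0.9  0.7 -0.6] gap 0.997 t 2.1
```

Emit:
drive_tool:
  deltas:
    - {"fingers": 0, "dx": -3.6, "dy": 1.15, "dz": 0, "spin": 0}
    - {"fingers": 0, "dx": -3.6, "dy": 1.15, "dz": 0, "spin": 0}
    - {"fingers": 0, "dx": -3.6, "dy": 1.15, "dz": 0, "spin": 0}
    - {"fingers": 0, "dx": -3.6, "dy": 1.15, "dz": 0, "spin": 0}
    - {"fingers": 0, "dx": -3.6, "dy": 1.15, "dz": 0, "spin": 0}
    - {"fingers": 0, "dx": -3.6, "dy": 1.15, "dz": 0, "spin": 0}
    - {"fingers": 0, "dx": -3.6, "dy": 1.15, "dz": 0, "spin": 0}
    - {"fingers": 0, "dx": -3.6, "dy": 1.15, "dz": 0, "spin": 0}
    - {"fingers": 0, "dx": -3.6, "dy": 1.15, "dz": 0, "spin": 0}
    - {"fingers": 0, "dx": 0, "dy": 0, "dz": 4, "spin": 0}
    - {"fingers": 0, "dx": 0, "dy": 0, "dz": 4, "spin": 0}
    - {"fingers": 0, "dx": 0, "dy": 0, "dz": 4, "spin": 0}
    - {"fingers": 0, "dx": 0, "dy": 0, "dz": 0, "spin": 0}
    - {"fingers": 0, "dx": 0, "dy": 0, "dz": 0, "spin": 0}
    - {"fingers": 0, "dx": 0, "dy": 0, "dz": 0, "spin": 0}

```text
time: 3.6
tool_pos: [0.529, -0.2538, 0.1331]
tcp_rot: [0.002, 0.684, 0.73, 0.0]
force: [1.1, -0.1, 0.9]
finger_gap: 1.001
grip_force: 0.0
```

```bash
python3 -c "
from h import *
go([.5275,-.2575,.043])"
```

```text
cm tool [-0.34 -0.21  9.02] pos [ 0.529  -0.2538  0.1331] tooly [0.998 0.065 0.003] f [ 1.1 -0.1  0.9] gap 1.001 t 3.6
```

Emit:
drive_tool:
  deltas:
    - {"fingers": 0, "dx": -0.35, "dy": -0.2, "dz": 1, "spin": 0}
    - {"fingers": 0, "dx": 0, "dy": 0, "dz": 2, "spin": 0}
    - {"fingers": 0, "dx": 0, "dy": 0, "dz": 2, "spin": 0}
    - {"fingers": 0, "dx": 0, "dy": 0, "dz": 2, "spin": 0}
    - {"fingers": 0, "dx": 0, "dy": 0, "dz": 1, "spin": 0}
    - {"fingers": 0, "dx": 0, "dy": 0, "dz": 0.6, "spin": 0}
    - {"fingers": 0, "dx": 0, "dy": 0, "dz": 0.4, "spin": 0}
    - {"fingers": 0, "dx": 0, "dy": 0, "dz": 0, "spin": 0}
    - {"fingers": 0, "dx": 0, "dy": 0, "dz": 0, "spin": 0}

```text
time: 4.5
tool_pos: [0.5263, -0.2568, 0.0412]
tcp_rot: [0.001, 0.684, 0.73, 0.0]
force: [0.2, 0.5, 0.0]
finger_gap: 1.005
grip_force: 0.0
```

```bash
python3 - <<'E'
from h import *
import cv2
go([.5275,-.2575,.043])
A=cv2.resize(env.camera("side")[230:340,260:390,::-1],None,fx=3,fy=3,interpolation=2)
B=cv2.resize(env.camera("top")[180:290,340:470,::-1],None,fx=3,fy=3,interpolation=2)
cv2.imwrite("pics/g1.png",np.hstack([A,B]))
E
```

```text
cm tool [-0.08  0.11 -0.18] pos [ 0.5263 -0.2568  0.0412] tooly [0.998 0.065 0.001] f [0.2 0.5 0. ] gap 1.005 t 4.5
```

View pics/g1.png

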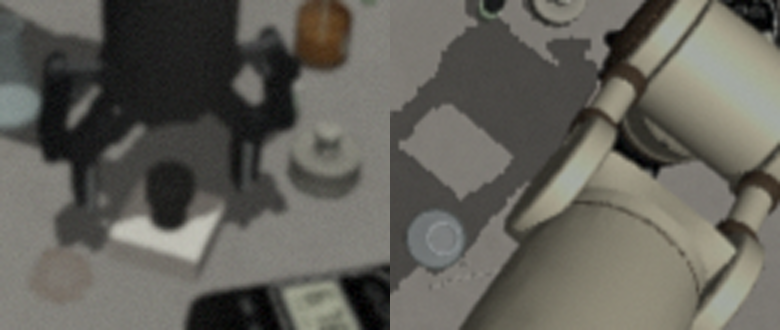

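The side crop shows the stopper at (170,195) midway between the fingers at 85 and 248, clear of the weight. Closing now.

Emit:
drive_tool:
  deltas:
    - {"fingers": 1, "dx": 0, "dy": 0, "dz": -0.2, "spin": 0}
    - {"fingers": 1, "dx": 0, "dy": 0, "dz": 0, "spin": 0}
    - {"fingers": 1, "dx": 0, "dy": 0, "dz": 0, "spin": 0}
    - {"fingers": 1, "dx": 0, "dy": 0, "dz": 0, "spin": 0}
    - {"fingers": 1, "dx": 0, "dy": 0, "dz": 0, "spin": 0}
    - {"fingers": 1, "dx": 0, "dy": 0, "dz": 0, "spin": 0}
    - {"fingers": 1, "dx": 0, "dy": 0, "dz": 0, "spin": 0}
    - {"fingers": 1, "dx": 0, "dy": 0, "dz": 0, "spin": 0}
    - {"fingers": 1, "dx": 0, "dy": 0, "dz": 0, "spin": 0}
    - {"fingers": 1, "dx": 0, "dy": 0, "dz": 0, "spin": 0}

```text
time: 5.6
tool_pos: [0.5259, -0.2565, 0.0425]
tcp_rot: [0.0, 0.684, 0.73, 0.0]
force: [-1.7, -0.5, 4.6]
finger_gap: 0.331
grip_force: 58.9
```

Emit:
drive_tool:
  deltas:
    - {"fingers": 1, "dx": 0, "dy": 0, "dz": -1, "spin": 0}
    - {"fingers": 1, "dx": 0, "dy": 0, "dz": -2, "spin": 0}
    - {"fingers": 1, "dx": 0, "dy": 0, "dz": -3, "spin": 0}
    - {"fingers": 1, "dx": 0, "dy": 0, "dz": -3, "spin": 0}
    - {"fingers": 1, "dx": 0, "dy": 0, "dz": -1, "spin": 0}
    - {"fingers": 1, "dx": 2, "dy": -1.1, "dz": 0, "spin": 0}
    - {"fingers": 1, "dx": 3, "dy": -1.65, "dz": 0, "spin": 0}
    - {"fingers": 1, "dx": 3, "dy": -1.65, "dz": 0, "spin": 0}
    - {"fingers": 1, "dx": 3, "dy": -1.65, "dz": 0, "spin": 0}
    - {"fingers": 1, "dx": 2, "dy": -1.1, "dz": 0, "spin": 0}
    - {"fingers": 1, "dx": 1, "dy": -0.55, "dz": 0, "spin": 0}
    - {"fingers": 1, "dx": 0, "dy": 0, "dz": 0, "spin": 0}
    - {"fingers": 1, "dx": 0, "dy": 0, "dz": 0, "spin": 0}
    - {"fingers": 1, "dx": 0, "dy": 0, "dz": 0, "spin": 0}

```text
time: 7.0
tool_pos: [0.4405, -0.1226, 0.1425]
tcp_rot: [0.0, 0.684, 0.729, 0.0]
force: [0.1, 1.2, -1.1]
finger_gap: 0.329
grip_force: 59.2
```

```bash
python3 - <<'E'
from h import *
import cv2
go([.4355,-.1160,.12])
A=cv2.resize(env.camera("side")[180:290,205:335,::-1],None,fx=5,fy=5,interpolation=2)
cv2.imwrite("pics/g2.png",A)
E
```

```text
cm tool [ 0.7  -0.46  2.25] pos [ 0.4405 -0.1226  0.1425] tooly [0.998 0.064 0.001] f [ 0.1  1.2 -1.1] gap 0.329 t 7.0
```

View pics/g2.png

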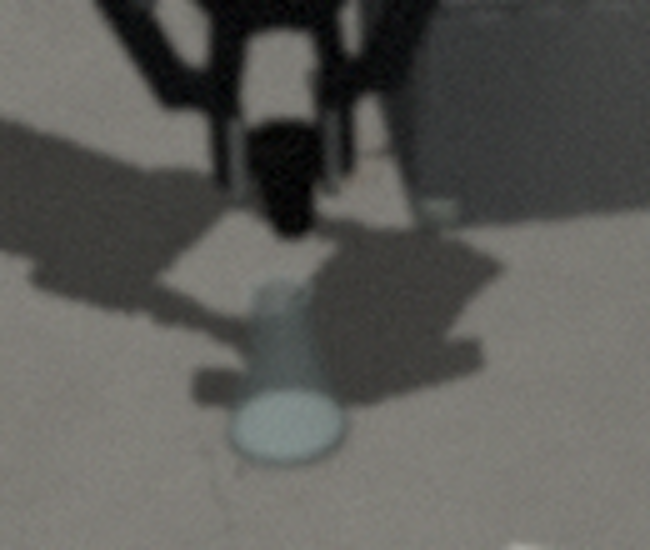

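The stopper foot is at (292,233) and its head top near (284,130) (crop ×5). The flask mouth is at (280,288) and its foot at (288,426). I'll check these against projections.

```bash
python3 - <<'E'
from h import *
np.set_printoptions(precision=4,suppress=True)
c=lambda X:(proj("side",X)-[205,180]+.5)*5-.5
p=env.read_state()["tool_pos"]
for dz in(-.0365,-.0205,-.0085,.0075): print(c(p+[0,0,dz]))
s=lambda u,v:(205+(u+.5)/5-.5,180+(v+.5)/5-.5)
print("flask",c([.4355,-.116,.072]),c([.4355,-.116,0]))
print(at("side",s(280,288),.072),at("side",s(288,426),0),at("side",s(292,230),p[2]-.0365))
E
```

```text
[291.0024 224.7494]
[289.1934 190.237 ]
[287.8121 163.8843]
[285.9368 128.105 ]
flask [281.8574 287.6516] [289.7495 428.1213]
[ 0.4347 -0.1162  0.072 ] [ 0.4348 -0.1144  0.    ] [ 0.4407 -0.1266  0.1059]
```

Emit:
drive_tool:
  deltas:
    - {"fingers": 1, "dx": 0.35, "dy": -0.25, "dz": 0, "spin": 0}
    - {"fingers": 1, "dx": 0.35, "dy": -0.25, "dz": 0, "spin": 0}
    - {"fingers": 1, "dx": 0, "dy": 0, "dz": 1, "spin": 0}
    - {"fingers": 1, "dx": 0, "dy": 0, "dz": 1, "spin": 0}
    - {"fingers": 1, "dx": 0, "dy": 0, "dz": 0.4, "spin": 0}
    - {"fingers": 1, "dx": 0, "dy": 0, "dz": 0, "spin": 0}
    - {"fingers": 1, "dx": 0, "dy": 0, "dz": 0, "spin": 0}

```text
time: 7.75
tool_pos: [0.4344, -0.115, 0.1182]
tcp_rot: [-0.0, 0.684, 0.73, -0.0]
force: [0.1, -0.6, -0.3]
finger_gap: 0.33
grip_force: 59.2
```

```bash
python3 - <<'E'
from h import *
import cv2
go([.4350,-.1160,.102])
A=cv2.resize(env.camera("side")[200:280,225:305,::-1],None,fx=7,fy=7,interpolation=2)
cv2.imwrite("pics/g3.png",A)
E
```

```text
cm tool [-0.1   0.05  1.62] pos [ 0.4344 -0.115   0.1182] tooly [ 0.998  0.065 -0.   ] f [ 0.1 -0.6 -0.3] gap 0.33 t 7.75
```

View pics/g3.png

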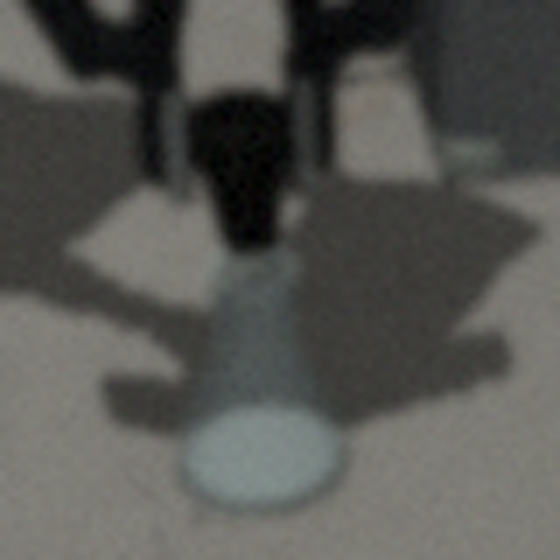

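Foot centre is around x=251 and the neck centre about x=257 (crop ×7), so I'll shift about 1.2 mm in +x and lower while watching the force.

Emit:
drive_tool:
  deltas:
    - {"fingers": 1, "dx": -0.07, "dy": 0.12, "dz": 0, "spin": 0}
    - {"fingers": 1, "dx": 0, "dy": 0, "dz": 0.4, "spin": 0}
    - {"fingers": 1, "dx": 0, "dy": 0, "dz": 0.4, "spin": 0}
    - {"fingers": 1, "dx": 0, "dy": 0, "dz": 0.4, "spin": 0}
    - {"fingers": 1, "dx": 0, "dy": 0, "dz": 0.4, "spin": 0}
    - {"fingers": 1, "dx": 0, "dy": 0, "dz": 0, "spin": 0}
    - {"fingers": 1, "dx": 0, "dy": 0, "dz": 0, "spin": 0}

```text
time: 8.5
tool_pos: [0.4355, -0.1155, 0.1021]
tcp_rot: [-0.0, 0.684, 0.73, -0.0]
force: [-0.3, 0.1, -0.5]
finger_gap: 0.329
grip_force: 59.1
```

Emit:
drive_tool:
  deltas:
    - {"fingers": 1, "dx": 0, "dy": 0, "dz": 0.3, "spin": 0}
    - {"fingers": 1, "dx": 0, "dy": 0, "dz": 0.3, "spin": 0}
    - {"fingers": 1, "dx": 0, "dy": 0, "dz": 0.3, "spin": 0}
    - {"fingers": 1, "dx": 0, "dy": 0, "dz": 0.1, "spin": 0}
    - {"fingers": 1, "dx": 0, "dy": 0, "dz": 0.1, "spin": 0}
    - {"fingers": 1, "dx": 0, "dy": 0, "dz": 0, "spin": 0}

```text
time: 9.1
tool_pos: [0.436, -0.1157, 0.0917]
tcp_rot: [0.0, 0.684, 0.73, 0.0]
force: [-0.8, 0.8, 2.8]
finger_gap: 0.327
grip_force: 59.6
```

Emit:
drive_tool:
  deltas:
    - {"fingers": 1, "dx": 0, "dy": 0, "dz": 0.15, "spin": 0}
    - {"fingers": 1, "dx": 0, "dy": 0, "dz": 0, "spin": 0}
    - {"fingers": 1, "dx": 0, "dy": 0, "dz": 0.1, "spin": 0}
    - {"fingers": 1, "dx": 0, "dy": 0, "dz": 0, "spin": 0}

```text
time: 9.5
tool_pos: [0.437, -0.1162, 0.0909]
tcp_rot: [0.001, 0.684, 0.73, 0.0]
force: [-3.5, 3.2, 14.8]
finger_gap: 0.331
grip_force: 60.6
```

Emit:
drive_tool:
  deltas:
    - {"fingers": 1, "dx": 0, "dy": 0, "dz": 0.12, "spin": 0}
    - {"fingers": 1, "dx": 0, "dy": 0, "dz": 0, "spin": 0}
    - {"fingers": 1, "dx": 0, "dy": 0, "dz": -0.15, "spin": 0}
    - {"fingers": 0.8, "dx": 0, "dy": 0, "dz": -0.15, "spin": 0}
    - {"fingers": 0.6, "dx": 0, "dy": 0, "dz": 0, "spin": 0}
    - {"fingers": 0.5, "dx": 0, "dy": 0, "dz": 0, "spin": 0}
    - {"fingers": 0.4, "dx": 0, "dy": 0, "dz": 0, "spin": 0}
    - {"fingers": 0.3, "dx": 0, "dy": 0, "dz": 0, "spin": 0}
    - {"fingers": 0.3, "dx": 0, "dy": 0, "dz": 0, "spin": 0}
    - {"fingers": 0.3, "dx": 0, "dy": 0, "dz": 0, "spin": 0}

```text
time: 10.5
tool_pos: [0.4356, -0.1156, 0.0905]
tcp_rot: [-0.0, 0.684, 0.73, -0.0]
force: [-0.2, -0.1, -0.2]
finger_gap: 0.701
grip_force: 0.0
```

Emit:
drive_tool:
  deltas:
    - {"fingers": 0.3, "dx": 0, "dy": 0, "dz": -1, "spin": 0}
    - {"fingers": 0.3, "dx": 0, "dy": 0, "dz": -2, "spin": 0}
    - {"fingers": 0.3, "dx": 0, "dy": 0, "dz": -3, "spin": 0}
    - {"fingers": 0.3, "dx": 0, "dy": 0, "dz": -3, "spin": 0}
    - {"fingers": 0.6, "dx": 0, "dy": 0, "dz": -3, "spin": 0}
    - {"fingers": 0.6, "dx": 3, "dy": 0, "dz": 0, "spin": 0}
    - {"fingers": 0.6, "dx": 4, "dy": 0, "dz": 0, "spin": 0}
    - {"fingers": 0.6, "dx": 4, "dy": 0, "dz": 0, "spin": 0}
    - {"fingers": 0.6, "dx": 4, "dy": 0, "dz": 0, "spin": 0}
    - {"fingers": 0.6, "dx": 4, "dy": 0, "dz": 0, "spin": 0}
    - {"fingers": 0.6, "dx": 4, "dy": 0, "dz": 0, "spin": 0}
    - {"fingers": 0.6, "dx": 2, "dy": 2.5, "dz": 0, "spin": 0}
    - {"fingers": 0.6, "dx": 0, "dy": 0, "dz": 0, "spin": 0}
    - {"fingers": 0.6, "dx": 0, "dy": 0, "dz": 0, "spin": 0}
    - {"fingers": 0.6, "dx": 0, "dy": 0, "dz": 0, "spin": 0}

```text
time: 12.0
tool_pos: [0.4441, 0.1349, 0.2109]
tcp_rot: [0.0, 0.684, 0.73, -0.0]
force: [-0.3, -0.2, -0.1]
finger_gap: 0.398
grip_force: 0.0
```

```bash
python3 - <<'E'
from h import *
import cv2
go([.4530,.1390,.126])
a=env.camera("side");b=env.camera("top")
A=cv2.resize(a[205:285,220:300,::-1],(400,400),interpolation=2)
B=cv2.resize(b[220:300,315:395,::-1],(400,400),interpolation=2)
cv2.imwrite("pics/g4.png",np.hstack([A,B]))
cv2.imwrite("pics/g5s.png",a[:,:,::-1])
E
```

```text
cm tool [0.35 0.92 8.49] pos [0.4441 0.1349 0.2109] tooly [ 0.998  0.064 -0.   ] f [-0.3 -0.2 -0.1] gap 0.398 t 12.0
```

View pics/g4.png

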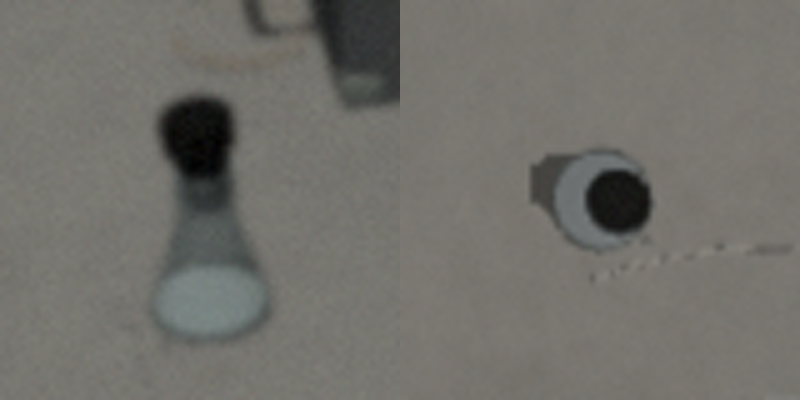

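The stopper is in the neck: side crop head at (197,120), flask foot at (210,300); top crop head at (218,201), foot at (202,199). I'll check that it is upright and locate the bar.

```bash
python3 - <<'E'
from h import *
np.set_printoptions(precision=4,suppress=True)
s=lambda u,v:(220+(u+.5)/5-.5,205+(v+.5)/5-.5)
t=lambda u,v:(315+(u+.5)/5-.5,220+(v+.5)/5-.5)
print("head",at("top",t(218.5,201.5),.099),tri(t(218.5,201.5),s(197,118)))
print("foot",at("top",t(602-400,199.5),.005),at("side",s(210,301),.0))
b=np.array([.4356,-.1160,0])
for z in(0,.055,.072,.083,.099): print(z,(proj("side",b+[0,0,z])-[220,205]+.5)*5-.5,(proj("top",b+[0,0,z])-[315,220]+.5)*5-.5)
E
```

```text
head [ 0.4333 -0.1165  0.099 ] (array([ 0.4329, -0.117 ,  0.0945]), np.float64(0.000736020758185145))
foot [ 0.4349 -0.1176  0.005 ] [ 0.4336 -0.1143  0.    ]
0 [214.9851 303.101 ] [197.9019 198.1282]
0.055 [209.0271 196.9138] [208.2841 197.1474]
0.072 [207.1036 162.6335] [211.7107 196.8237]
0.083 [205.8374 140.066 ] [213.987  196.6086]
0.099 [203.9644 106.6841] [217.3845 196.2877]
```

```bash
python3 - <<'E'
import cv2,numpy as np
a=cv2.imread("pics/g5s.png").astype(int).sum(2)
for r in range(222,245):
    row=a[r,245:280]; w=np.clip(200-row,0,None); print(r,round((w*np.arange(245,280)).sum()/max(w.sum(),1),2),w.sum(),row[5:25].tolist())
E
```

```text
222 0.0 0 [352, 354, 351, 349, 351, 346, 343, 337, 341, 326, 321, 334, 339, 350, 344, 346, 343, 337, 347, 345]
223 0.0 0 [361, 349, 351, 358, 344, 327, 322, 306, 291, 280, 282, 292, 298, 324, 321, 338, 336, 341, 346, 342]
224 260.0 5 [357, 342, 349, 331, 310, 288, 265, 224, 207, 205, 195, 208, 219, 240, 273, 314, 329, 337, 338, 343]
225 259.85 626 [358, 352, 321, 295, 250, 203, 161, 149, 118, 111, 81, 103, 119, 135, 197, 248, 296, 331, 342, 347]
226 259.42 1288 [348, 323, 278, 215, 165, 115, 77, 62, 70, 58, 54, 61, 75, 85, 115, 175, 261, 311, 344, 336]
227 259.25 1694 [335, 290, 235, 160, 91, 71, 52, 32, 58, 56, 46, 55, 44, 57, 64, 120, 230, 298, 330, 349]
228 259.06 1880 [330, 266, 181, 105, 67, 48, 44, 58, 62, 48, 51, 35, 39, 40, 37, 105, 202, 289, 336, 348]
229 258.93 1949 [323, 246, 151, 86, 57, 45, 59, 34, 52, 61, 44, 56, 54, 45, 43, 89, 175, 276, 320, 331]
230 258.94 2039 [315, 235, 149, 73, 43, 48, 43, 58, 46, 42, 57, 34, 41, 23, 44, 81, 179, 274, 327, 344]
231 258.96 2128 [323, 246, 147, 72, 25, 30, 50, 34, 49, 40, 59, 33, 50, 21, 27, 72, 163, 265, 335, 353]
232 259.2 2173 [3
[... 707 characters left out ...]
 334, 351, 350]
239 260.14 1277 [349, 354, 351, 334, 290, 212, 120, 57, 38, 49, 36, 42, 44, 54, 109, 174, 256, 317, 334, 349]
240 260.26 855 [354, 355, 351, 345, 305, 253, 168, 112, 90, 88, 83, 95, 76, 109, 139, 185, 250, 311, 330, 343]
241 260.88 501 [365, 354, 351, 332, 312, 243, 199, 149, 137, 149, 151, 144, 125, 126, 140, 179, 226, 300, 340, 347]
242 261.56 345 [356, 354, 359, 342, 307, 260, 213, 171, 168, 175, 176, 165, 156, 140, 132, 172, 231, 308, 334, 347]
243 261.56 349 [353, 348, 354, 340, 301, 256, 214, 182, 166, 163, 180, 158, 153, 137, 140, 172, 230, 297, 335, 345]
244 261.16 372 [356, 351, 345, 336, 317, 258, 220, 183, 158, 154, 160, 152, 144, 144, 149, 184, 242, 295, 325, 353]
```

The stopper is seated but leans a few degrees toward -x. I'll go back and press it level with the closed fingertips.

Emit:
drive_tool:
  deltas:
    - {"fingers": 1, "dx": -3, "dy": -0.3, "dz": 0, "spin": 0}
    - {"fingers": 1, "dx": -4, "dy": -0.4, "dz": 0, "spin": 0}
    - {"fingers": 1, "dx": -4, "dy": -0.4, "dz": 0, "spin": 0}
    - {"fingers": 1, "dx": -4, "dy": -0.4, "dz": 0, "spin": 0}
    - {"fingers": 1, "dx": -4, "dy": -0.4, "dz": 0, "spin": 0}
    - {"fingers": 1, "dx": -4, "dy": -0.4, "dz": 0, "spin": 0}
    - {"fingers": 1, "dx": -2, "dy": -0.3, "dz": 0, "spin": 0}
    - {"fingers": 1, "dx": 0, "dy": 0, "dz": 0, "spin": 0}
    - {"fingers": 1, "dx": 0, "dy": 0, "dz": 2, "spin": 0}
    - {"fingers": 1, "dx": 0, "dy": 0, "dz": 3, "spin": 0}
    - {"fingers": 1, "dx": 0, "dy": 0, "dz": 2, "spin": 0}
    - {"fingers": 1, "dx": 0, "dy": 0, "dz": 1, "spin": 0}
    - {"fingers": 1, "dx": 0, "dy": 0, "dz": 0, "spin": 0}
    - {"fingers": 1, "dx": 0, "dy": 0, "dz": 0, "spin": 0}
    - {"fingers": 1, "dx": 0, "dy": 0, "dz": 0, "spin": 0}

```text
time: 13.6
tool_pos: [0.4356, -0.116, 0.132]
tcp_rot: [0.001, 0.684, 0.73, 0.0]
force: [-0.5, 0.6, -0.7]
finger_gap: -0.002
grip_force: 0.0
```

```bash
python3 - <<'E'
from h import *
go([.4345,-.1165,.119])
E
```

```text
cm tool [-0.04 -0.11  1.3 ] pos [ 0.4356 -0.116   0.132 ] tooly [0.998 0.065 0.002] f [-0.5  0.6 -0.7] gap -0.002 t 13.6
```

Emit:
drive_tool:
  deltas:
    - {"fingers": 1, "dx": 0, "dy": 0, "dz": 0.4, "spin": 0}
    - {"fingers": 1, "dx": 0, "dy": 0, "dz": 0.4, "spin": 0}
    - {"fingers": 1, "dx": 0, "dy": 0, "dz": 0.2, "spin": 0}
    - {"fingers": 1, "dx": 0, "dy": 0, "dz": 0.2, "spin": 0}
    - {"fingers": 1, "dx": 0, "dy": 0, "dz": 0.1, "spin": 0}
    - {"fingers": 1, "dx": 0, "dy": 0, "dz": 0, "spin": 0}

```text
time: 14.2
tool_pos: [0.4347, -0.1157, 0.1176]
tcp_rot: [-0.0, 0.684, 0.73, -0.0]
force: [-0.7, 0.3, 0.8]
finger_gap: -0.001
grip_force: 0.2
```

Emit:
drive_tool:
  deltas:
    - {"fingers": 1, "dx": 0, "dy": 0, "dz": 0.15, "spin": 0}
    - {"fingers": 1, "dx": 0, "dy": 0, "dz": 0.15, "spin": 0}
    - {"fingers": 1, "dx": 0, "dy": 0, "dz": 0, "spin": 0}

```text
time: 14.5
tool_pos: [0.4363, -0.1163, 0.1167]
tcp_rot: [0.002, 0.684, 0.73, 0.001]
force: [-1.1, 1.5, 11.1]
finger_gap: 0.003
grip_force: 5.5
```

Emit:
drive_tool:
  deltas:
    - {"fingers": 1, "dx": 0, "dy": 0, "dz": 0.15, "spin": 0}
    - {"fingers": 1, "dx": 0, "dy": 0, "dz": 0.1, "spin": 0}
    - {"fingers": 1, "dx": 0, "dy": 0, "dz": 0, "spin": 0}

```text
time: 14.8
tool_pos: [0.4375, -0.1167, 0.1162]
tcp_rot: [0.003, 0.684, 0.73, 0.001]
force: [-3.9, 4.5, 24.4]
finger_gap: 0.002
grip_force: 11.7
```

Emit:
drive_tool:
  deltas:
    - {"fingers": 1, "dx": 0, "dy": 0, "dz": -1, "spin": 0}
    - {"fingers": 1, "dx": 0, "dy": 0, "dz": -2, "spin": 0}
    - {"fingers": 1, "dx": 0, "dy": 0, "dz": -3, "spin": 0}
    - {"fingers": 1, "dx": 0, "dy": 0, "dz": -3, "spin": 0}
    - {"fingers": 0.6, "dx": 3, "dy": 0.2, "dz": 0, "spin": 0}
    - {"fingers": 0.6, "dx": 4, "dy": 0.4, "dz": 0, "spin": 0}
    - {"fingers": 0.6, "dx": 4, "dy": 0.4, "dz": 0, "spin": 0}
    - {"fingers": 0.6, "dx": 4, "dy": 0.5, "dz": 0, "spin": 0}
    - {"fingers": 0.6, "dx": 4, "dy": 0.5, "dz": 0, "spin": 0}
    - {"fingers": 0.6, "dx": 4, "dy": 0.5, "dz": 0, "spin": 0}
    - {"fingers": 0.6, "dx": 2.5, "dy": 0.9, "dz": 0, "spin": 0}
    - {"fingers": 0.6, "dx": 0, "dy": 0, "dz": 0, "spin": 0}
    - {"fingers": 0.6, "dx": 0, "dy": 0, "dz": 0, "spin": 0}
    - {"fingers": 0.6, "dx": 0, "dy": 0, "dz": 0, "spin": 0}

```text
time: 16.2
tool_pos: [0.4518, 0.1402, 0.2019]
tcp_rot: [-0.0, 0.684, 0.729, -0.0]
force: [-0.4, 0.1, 0.4]
finger_gap: 0.402
grip_force: 0.0
```

```bash
python3 - <<'E'
from h import *
import cv2
go([.4530,.1390,.126])
a=env.camera("side");b=env.camera("top")
A=cv2.resize(a[205:285,220:300,::-1],(400,400),interpolation=2)
C=cv2.resize(a[120:200,240:320,::-1],(400,400),interpolation=2)
cv2.imwrite("pics/g6.png",np.hstack([A,C]))
cv2.imwrite("pics/g6s.png",a[:,:,::-1]); cv2.imwrite("pics/g6t.png",b[:,:,::-1])
a=a.astype(int).sum(2);x=np.arange(245,280)
for r in range(224,245,2):
    w=np.clip(200-a[r,245:280],0,None); print(r,round((w*x).sum()/max(w.sum(),1),2),w.sum())
b=b.astype(int).sum(2)[240:280,340:375]; w=b<110; v,u=np.nonzero(w); print(u.mean()+340,v.mean()+240,w.sum(),at("top",(u.mean()+340,v.mean()+240),.098))
E
```

```text
cm tool [-0.13  0.11  7.59] pos [0.4518 0.1402 0.2019] tooly [ 0.998  0.064 -0.001] f [-0.4  0.1  0.4] gap 0.402 t 16.2
224 0.0 0
226 260.02 1123
228 259.67 1778
230 259.52 1970
232 259.67 2098
234 259.65 2080
236 259.86 1712
238 260.07 1482
240 260.25 840
242 261.19 305
244 260.73 372
358.4485981308411 259.01869158878503 107 [ 0.43526751 -0.11694739  0.098     ]
```

View pics/g6.png

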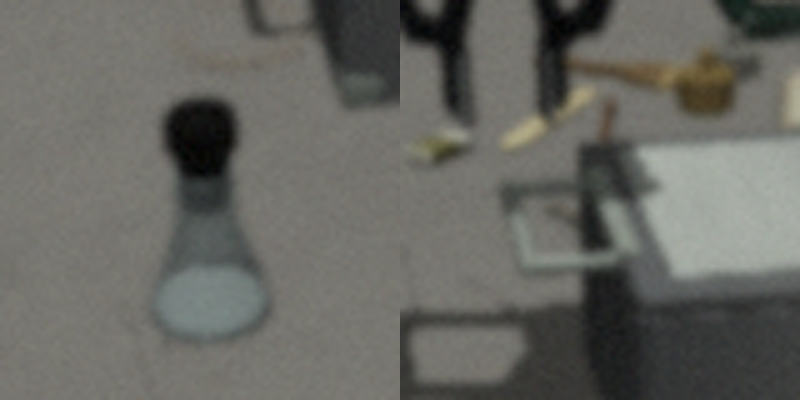

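The stopper is now upright in the neck. In the right half the bar runs from (512,188) to (525,265).

```bash
python3 - <<'E'
from h import *
for u,v in((112,188),(118,226),(125,265)): print(at("side",(240+(u+.5)/5-.5,120+(v+.5)/5-.5),.126).round(4))
E
```

```text
[0.452  0.1931 0.126 ]
[0.4529 0.139  0.126 ]
[0.4543 0.0885 0.126 ]
```

Emit:
drive_tool:
  deltas:
    - {"fingers": 0.6, "dx": -0.1, "dy": 0.1, "dz": 1.5, "spin": 0}
    - {"fingers": 0.6, "dx": 0, "dy": 0, "dz": 2, "spin": 0}
    - {"fingers": 0.6, "dx": 0, "dy": 0, "dz": 2, "spin": 0}
    - {"fingers": 0.6, "dx": 0, "dy": 0, "dz": 1, "spin": 0}
    - {"fingers": 0.6, "dx": 0, "dy": 0, "dz": 0.7, "spin": 0}
    - {"fingers": 0.6, "dx": 0, "dy": 0, "dz": 0.2, "spin": 0}
    - {"fingers": 0.6, "dx": 0, "dy": 0, "dz": 0, "spin": 0}
    - {"fingers": 0.6, "dx": 0, "dy": 0, "dz": 0, "spin": 0}

```text
time: 17.1
tool_pos: [0.4537, 0.14, 0.1289]
tcp_rot: [0.001, 0.684, 0.73, 0.001]
force: [-0.3, -0.1, -0.5]
finger_gap: 0.4
grip_force: 0.0
```

Emit:
drive_tool:
  deltas:
    - {"fingers": 1, "dx": 0, "dy": 0, "dz": 0.3, "spin": 0}
    - {"fingers": 1, "dx": 0, "dy": 0, "dz": 0, "spin": 0}
    - {"fingers": 1, "dx": 0, "dy": 0, "dz": 0, "spin": 0}
    - {"fingers": 1, "dx": 0, "dy": 0, "dz": 0, "spin": 0}
    - {"fingers": 1, "dx": 0, "dy": 0, "dz": 0, "spin": 0}
    - {"fingers": 1, "dx": 0, "dy": 0, "dz": 0, "spin": 0}

```text
time: 17.7
tool_pos: [0.4553, 0.1402, 0.1261]
tcp_rot: [0.002, 0.684, 0.73, 0.002]
force: [6.2, 0.8, -1.5]
finger_gap: 0.093
grip_force: 58.4
```

```bash
python3 - <<'E'
from h import *
np.set_printoptions(precision=2,suppress=True)
go([.453,.139,.126])
a0=np.arctan2(.006,.21);r=np.hypot(.21,.006)
f=lambda t:100*np.array([-r*np.cos(t+a0),r*np.sin(t+a0)])  # bar rises: angle grows, x -> +
T=np.r_[0:1.11:.1]
for t in T: print(round(t,2),"dy",f(t)[0]-f(0)[0],"dz",-(f(t)[1]-f(0)[1]), "step",(f(t)-f(t-.1)))
for t in(.85,.87): print(t,f(t)-f(0))
E
```

```text
cm tool [-0.11 -0.23  0.01] pos [0.46 0.14 0.13] tooly [1.   0.07 0.01] f [ 6.2  0.8 -1.5] gap 0.093 t 17.7
0.0 dy 0.0 dz -0.0 step [-0.05  2.1 ]
0.1 dy 0.16481257914955805 dz -2.093504248750207 step [0.16 2.09]
0.2 dy 0.5378034638109632 dz -4.160095893401031 step [0.37 2.07]
0.3 dy 1.115245852359081 dz -6.179126233363495 step [0.58 2.02]
0.4 dy 1.8913701313246065 dz -8.13042178488339 step [0.78 1.95]
0.5 dy 2.858421523464699 dz -9.994485847822485 step [0.97 1.86]
0.6 dy 4.00673757093378 dz -11.752693310241552 step [1.15 1.76]
0.7 dy 5.324844679368361 dz -13.387476744362207 step [1.32 1.63]
0.8 dy 6.7995727582492425 dz -14.882501934498277 step [1.47 1.5 ]
0.9 dy 8.416186812092539 dz -16.22283108313955 step [1.62 1.34]
1.0 dy 10.158534167653805 dz -17.39507206448671 step [1.74 1.17]
1.1 dy 12.00920586609974 dz -18.387512234145486 step [1.85 0.99]
0.85 [ 7.59 15.57]
0.87 [ 7.92 15.84]
```

Emit:
drive_tool:
  deltas:
    - {"fingers": 1, "dx": 0, "dy": 0.15, "dz": -0.5, "spin": 0}
    - {"fingers": 1, "dx": 0, "dy": 0.06, "dz": -0.6, "spin": 0}
    - {"fingers": 1, "dx": 0, "dy": 0.1, "dz": -1, "spin": 0}
    - {"fingers": 1, "dx": 0, "dy": 0.19, "dz": -1.03, "spin": 0}
    - {"fingers": 1, "dx": 0, "dy": 0.19, "dz": -1.03, "spin": 0}
    - {"fingers": 1, "dx": 0, "dy": 0.29, "dz": -1.01, "spin": 0}
    - {"fingers": 1, "dx": 0, "dy": 0.29, "dz": -1.01, "spin": 0}
    - {"fingers": 1, "dx": 0, "dy": 0, "dz": 0, "spin": 0}
    - {"fingers": 1, "dx": 0, "dy": 0, "dz": 0, "spin": 0}

```text
time: 18.6
tool_pos: [0.4658, 0.1409, 0.1869]
tcp_rot: [0.0, 0.684, 0.73, 0.0]
force: [2.9, 0.7, -3.5]
finger_gap: 0.094
grip_force: 58.6
```

```bash
cat >> h.py <<'E'
def th():
    s=env.read_state();p=s["tool_pos"];q=s["tcp_rot"]
    ty=Ro.from_quat([*q[1:],q[0]]).as_matrix()[:2,1];ty/=np.linalg.norm(ty)
    d=(p[:2]-[.4553,.1402])@ty-.21; h=p[2]-.12
    print("theta",np.arctan2(h,-d)-.0286,"r",np.hypot(d,h),"pos",p,"f",s["force"].round(1),"m",s["moment"].round(2),"gap",s["finger_gap"],s["time"])
E
python3 -c "
from h import *
th()"
```

```text
theta 0.2948044858756099 r 0.21042609373745308 pos [0.46576083 0.14087541 0.18687265] f [ 2.9  0.7 -3.5] m [ 0.09 -0.43 -0.01] gap 0.09410804067637348 18.6
```

Emit:
drive_tool:
  deltas:
    - {"fingers": 1, "dx": 0, "dy": 0.39, "dz": -0.98, "spin": 0}
    - {"fingers": 1, "dx": 0, "dy": 0.39, "dz": -0.98, "spin": 0}
    - {"fingers": 1, "dx": 0, "dy": 0.48, "dz": -0.93, "spin": 0}
    - {"fingers": 1, "dx": 0, "dy": 0.48, "dz": -0.93, "spin": 0}
    - {"fingers": 1, "dx": 0, "dy": 0.58, "dz": -0.88, "spin": 0}
    - {"fingers": 1, "dx": 0, "dy": 0.58, "dz": -0.88, "spin": 0}
    - {"fingers": 1, "dx": 0, "dy": 0.66, "dz": -0.82, "spin": 0}
    - {"fingers": 1, "dx": 0, "dy": 0.66, "dz": -0.82, "spin": 0}
    - {"fingers": 1, "dx": 0, "dy": 0.74, "dz": -0.75, "spin": 0}
    - {"fingers": 1, "dx": 0, "dy": 0.74, "dz": -0.75, "spin": 0}
    - {"fingers": 1, "dx": 0, "dy": 0, "dz": 0, "spin": 0}
    - {"fingers": 1, "dx": 0, "dy": 0, "dz": 0, "spin": 0}

```text
time: 19.8
tool_pos: [0.5217, 0.1446, 0.2764]
tcp_rot: [-0.001, 0.684, 0.73, -0.001]
force: [-8.9, -1.1, 7.8]
finger_gap: 0.094
grip_force: 59.4
```

```bash
python3 -c "
from h import *
th()"
```

```text
theta 0.8000069046712239 r 0.21217742681796914 pos [0.52174475 0.14457484 0.27637275] f [-8.9 -1.1  7.8] m [-0.28  1.91  0.04] gap 0.09369056995544409 19.8
```

Emit:
drive_tool:
  deltas:
    - {"fingers": 1, "dx": 0, "dy": 0.71, "dz": -0.75, "spin": 0}
    - {"fingers": 1, "dx": 0, "dy": 0.76, "dz": -0.72, "spin": 0}
    - {"fingers": 1, "dx": 0, "dy": 0.87, "dz": -0.6, "spin": 0}
    - {"fingers": 1, "dx": 0, "dy": 0.87, "dz": -0.6, "spin": 0}
    - {"fingers": 1, "dx": 0, "dy": 0.91, "dz": -0.52, "spin": 0}
    - {"fingers": 1, "dx": 0, "dy": 0, "dz": 0, "spin": 0}
    - {"fingers": 1, "dx": 0, "dy": 0, "dz": 0, "spin": 0}

```text
time: 20.5
tool_pos: [0.5647, 0.1474, 0.3089]
tcp_rot: [0.001, 0.684, 0.73, 0.001]
force: [-3.9, -1.0, 5.9]
finger_gap: 0.085
grip_force: 59.7
```

```bash
python3 -c "
from h import *
th()"
```

```text
theta 1.0536373819314284 r 0.2139298105396499 pos [0.5646556  0.14738246 0.30890219] f [-3.9 -1.   5.9] m [-0.08  0.63  0.07] gap 0.08486737474527523 20.5
```

Emit:
drive_tool:
  deltas:
    - {"fingers": 1, "dx": 0, "dy": -0.45, "dz": 0.26, "spin": 0}
    - {"fingers": 1, "dx": 0, "dy": -0.45, "dz": 0.26, "spin": 0}
    - {"fingers": 1, "dx": 0, "dy": -0.43, "dz": 0.3, "spin": 0}
    - {"fingers": 1, "dx": 0, "dy": -0.44, "dz": 0.29, "spin": 0}
    - {"fingers": 1, "dx": 0, "dy": -0.44, "dz": 0.3, "spin": 0}
    - {"fingers": 1, "dx": 0, "dy": -0.43, "dz": 0.3, "spin": 0}
    - {"fingers": 1, "dx": 0, "dy": -0.3, "dz": 0.23, "spin": 0}
    - {"fingers": 1, "dx": 0, "dy": -0.27, "dz": 0.23, "spin": 0}
    - {"fingers": 1, "dx": 0, "dy": 0, "dz": 0, "spin": 0}
    - {"fingers": 1, "dx": 0, "dy": 0, "dz": 0, "spin": 0}
    - {"fingers": 1, "dx": 0, "dy": 0, "dz": 0, "spin": 0}

```text
time: 21.6
tool_pos: [0.5317, 0.1452, 0.286]
tcp_rot: [0.0, 0.684, 0.73, 0.0]
force: [-4.3, -1.0, 7.9]
finger_gap: 0.089
grip_force: 60.8
```

```bash
python3 - <<'E'
from h import *
import cv2
th()
a=env.camera("side");b=env.camera("top")
A=cv2.resize(a[70:270,230:370,::-1],(420,600),interpolation=2)
B=cv2.resize(b[135:285,240:335,::-1],(380,600),interpolation=2)
cv2.imwrite("pics/g7.png",np.hstack([A,B]))
E
```

```text
theta 0.8652124465506933 r 0.21297003657926067 pos [0.531722   0.1452094  0.28600284] f [-4.3 -1.   7.9] m [-0.11  0.63  0.02] gap 0.08911682204285871 21.6
```

View pics/g7.png

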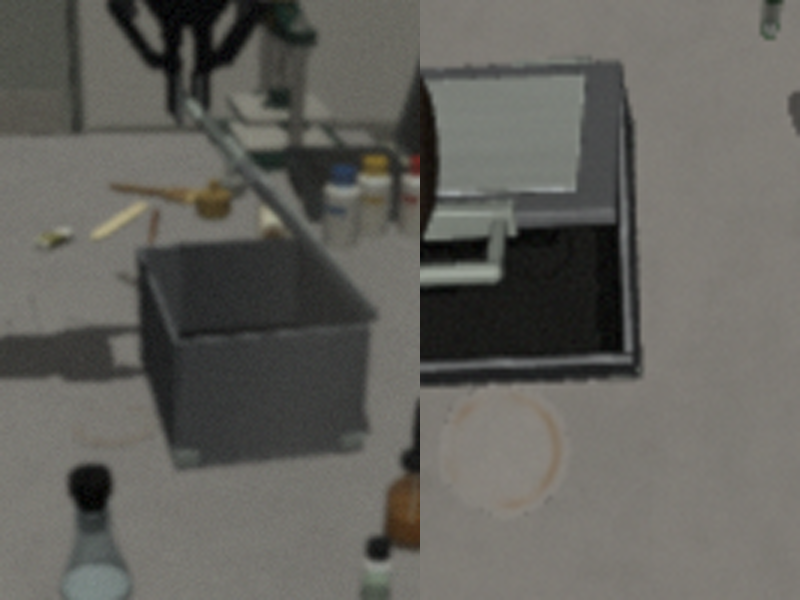

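The bar's near end is at (194,103) in the side crop, held between the fingers. In the top crop its end is at (500,272). The flask stands stoppered. I'll check the angle from these.

```bash
python3 - <<'E'
from h import *
u=np.array([.998,.0625,0]);v=np.array([-.0625,.998,0]);m=np.array([.4545,.1395,0]);H=m+.21*u+[0,0,.12]
for t in(.75,.8,.85,.9,.95,1.0,1.05):
    P=H+.2101*(-np.cos(t+.0286)*u+[0,0,np.sin(t+.0286)])-.052*v
    print(t,((proj("side",P)-[230,70]+.5)*3-.5).round(1),((proj("top",P)-[240,135]+.5)*4-.5+[420,0]).round(1))
E
```

```text
0.75 [179.8 136.1] [499.1 310.8]
0.8 [189.4 126.4] [496.9 293.4]
0.85 [199.4 117.2] [494.8 275.1]
0.9 [209.9 108.4] [492.8 255.9]
0.95 [220.9 100.2] [490.8 236. ]
1.0 [232.2  92.5] [488.9 215.4]
1.05 [243.9  85.3] [487.1 194.2]
```

```bash
python3 -c "
from h import *
th(); print(env.close_job())"
```

```text
theta 0.8653001120330847 r 0.21297726793950408 pos [0.53173216 0.14520763 0.28602017] f [-5.6 -0.4  8.3] m [-0.13  0.71  0.03] gap 0.08586858177619827 21.7
the job is handed in; nothing more can be done
None
```

The job is handed in at 21.7 s: the stopper sits upright and pressed down in the standing flask, and the lid was raised to about 1.05 rad and brought back to about 0.86 rad, where the gripper still holds it.

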